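# Release the eccentric lock and push the dosing slide home

## Task

The dosing slide on the titration bench is blocked by an eccentric cam plate. With a fingertip against its upright peg, push the cam round, either way, until its low point squarely faces the slide's roller, leaving the slide where it is until then; after that push the slide by its upright tab straight forward until it is fully home, the cam still at its low point. Leave the flask, the reagent jar and the beaker standing where they are, and let go of everything at the end.

Things in the scene. Friction and masses are not known exactly. Their poses are not given: they have to be found in the camera images.
- dock: Grey flat base plate 330 x 215 x 8 mm, screwed down. Origin: on the bench under the cam's axis. +x is 'forward', the way the slide is pushed (away from the robot, yaw up to 0.35 rad), +y left, z up. The plate spans x -250 to 80, y -86 to 130 mm. Left of the cam stands a fork (x -25 to 37, y 77 to 119, height 40 mm) that the slide's syringe nozzle enters.
- cam_axis (a point): The cam's vertical axis at the plate's top face, 24 mm above the bench; a dark screw head, 17 mm wide, 4 mm high, marks it. Fixed. The cam is a round steel plate, 68 mm diameter, 12 mm thick, its axis 14 mm off centre: the high point (lobe) is 48 mm from the axis, the low point, opposite, 20 mm.
- cam (a joint): Cam angle (rad), growing anticlockwise from above. 0: lobe and peg point straight at the slide (dock -x), which is blocked. +3.14 or -3.14: low point faces the slide, peg points along dock +x, away from it. Stops at +3.6 and -3.6. Starts within 1.1 of 0. Stiff, about 0.1 N m (3 N at the peg); stays where it is left.
- peg_top (a point): Centre of the top of the cam's peg: dark steel, upright, 12 mm diameter, its top 65 mm above the bench, rising 41 mm above the cam plate; 38 mm from the cam's axis, on the side of the lobe; turns with the cam.
- slide (a joint): Forward travel (m) of the slide: 0 at its rear stop, 0.050 at its front stop (fully home). Starts at 0 to 0.012. Friction about 2.5 N, stays where left. Its nose roller (16 mm diameter, top 26 mm above the bench) runs on the dock's x axis, centre 80 mm before the cam's axis at 0, 30 mm at 0.050; only the cam's low point lets it get home.
- push_face (a point): Centre of the rear face (towards dock -x, where it is pushed) of the slide's upright tab: aluminium, 50 mm wide, 8 mm thick, 20 to 62 mm above the bench; the point is 45 mm up, on the dock's x axis, 40 mm behind the roller's centre. Behind it the slide's flat top, 20 mm up, is clear for 81 mm; a lying syringe (top 50 mm up) is 82 to 114 mm left of the axis.
- flask: Loose conical flask of glass, 66 mm across at the foot, 95 mm high. Origin: centre of its underside. Not part of the work.
- reagent: Loose amber jar with white cap, 54 mm diameter, 95 mm high. Origin: centre of its underside. Not part of the work.
- beaker: Loose small glass beaker, 46 mm diameter, 55 mm high. Origin: centre of its underside. Not part of the work.
There are look-alikes about, which are no part of the job. What is shaped like the beaker but turquoise is not meant.

How it is judged:
By the outcome, as a careful person would: the job done as asked, in the order asked, and still so for the second after the job is handed in, with the robot touching nothing.
It also fails if it takes over 54 s, if anything falls off the work surface, if the arm or the gripper's body presses on something with over 40 N, if the wrist force passes 120 N, or if a joint passes its speed limit or range.

## Robot

A 7-joint arm with a two-finger parallel gripper is mounted at the origin on the work surface. World frame = base frame: x ahead of the robot, y to its left, z up, the work surface at z = 0. Lengths are in mm, angles in rad, forces in N, time in s.
With the tool pointing down it reaches from about 425 to 950 mm from the base axis. Payload 4.7 kg.
Tool frame: the origin (TCP) lies where the fingers leave the gripper's body, on its centre line; the fingertips stand 70 mm ahead of it and the grasp point (between the pads) lies 51 mm ahead of it (robot.grasp_offset is the distance from the TCP to the grasp point, in mm); z points along the fingers, y is the line along which they close (so a half turn about z gives the same grasp; the last joint's range is limited). The gripper opens to 87 mm and grips with 3 to 60 N. Pads are 19 mm wide; open, the fingers measure 117 mm over their backs; the gripper's body (75 mm by 190 mm) begins 51 mm behind the grasp point.
Start: joints at [1.289, 0.469, -0.049, 1.532, 0.024, 1.141, -0.082], TCP at [168.871, -653.548, 292.273] pointing down, gripper open.
Joint ranges: [-2.59, 2.59], [-0.33, 1.99], [-1.39, 1.29], [0.1, 2.45], [-1.04, 4.18], [0.21, 1.99], [-2.66, 2.66]. Speed limits (rad/s): [2.57, 2.57, 3.14, 3.14, 3.14, 3.14, 3.14].

## Interface

Orientations are given as a unit quaternion [x, y, z, w].
In Python, from rig import robot, eyes gives the robot as it stands.
- The arm moves only by the tool play_rows, never from a script. Its argument "plan" is a list of rows, each a list of 2 entries, a list of its own where there are three numbers: the shift along the world's x, y, z in units of 300 mm (1.0 is 300 mm), then the turn about the world's z in units of 0.5 rad (1.0 is 0.5 rad). In form: [[[tx, ty, tz], roll], ...]. A call has 1 to 8 rows; each row is the pose to reach, as a shift and turn from the pose commanded when the call began; what a row does not reach only later rows make up. A row lasts 1/8 s, in which the tool goes at most 62.5 mm and 10.7 degrees, less where a joint would pass 70% of its speed; a pose out of reach is approached as far as the arm can. A call with a number of a shift or a turn outside -1 to 1 is refused whole. A call with a gripper value outside its range is refused whole. "hand" is the opening, from -1 (shut) to 1 (fully open), set as the call begins (left out, the last holds). The fingers move at their own pace and stop on an object; "force" is the grip in N (left out, the last holds). Time passes only in rows, so rows that repeat a pose let the fingers close. It gives the time, the measured TCP pose, the force, the opening and the grip force at its end, in the units of the state.
- robot.read_state(): the state, without advancing time (a new reading comes with each control period).
- eyes.grab_frame(name): name is "scene" or "side" or "wrist"; returns (picture, depth): 480x640x3 uint8, red, green, blue; 480x640 float32, mm along the optical axis (not along the pixel's ray), 0 where there is no reading.
- eyes.calibration(name): a dict with "mtx" (3x3 intrinsics, pixels), "view" (4x4, takes a point from world to camera coordinates). Camera axes: x right, y down, z forward; pixel columns grow to the right and rows downward; lengths in mm; the calibration is good to about 2 mm. A picture is of the moment at which its call begins: read the wrist's pose just before it. calibration takes no time and is no camera call; for the wrist camera it gives the pose at the moment of the call.
- robot.sign_off(): hands the job in; it is judged then, once.
The state is a dict: "t": time; "joints": joint angles; "dq": joint speeds; "joint_torque": joint torques, N m; "tool_pos": TCP position; "orientation": TCP orientation; "ft_force": force on the tool from outside, world axes, zero at the start; "wrist_torque": the same for the moment, N m; "grip_width": opening from 0.0 (shut) to 1.0 (fully open); "gripper_force": force on a finger pad.
Only numpy, scipy, OpenCV 4.12 (cv2) and the standard library are available. Lean on these libraries where they do the work, as an engineer would, in place of code of your own. Each camera call takes 0.05 s, during which the arm holds its last target. There are 200 camera calls.

## Working session

There is one attempt and no reset: what is moved stays moved. The work goes in short steps, Python scripts to look and compute and a tool call to move; the robot and the scene stay as the last step left them, time stands still between calls to the robot, and variables do not carry over. Pictures are saved under pics/ and viewed, at most 10 in all, crops included, and the job is handed in when it is done.

Besides the shell and the picture viewer there is one more tool, called after "Emit:" as name(argument=value, ...), one argument or row to a line, values as JSON. play_rows: Moves the arm, as the interface text tells. Shifts and turns lie within -1 to 1; 1 stands for 300 mm of shift or 0.5 rad of turn. Its arguments: {"type":"object","properties":{"plan":{"type":"array"},"hand":{"type":"number"},"force":{"type":"number"}},"required":["plan"]}

```bash
mkdir -p pics; cat > h.py <<'E'
import numpy as np, cv2
from rig import robot, eyes
def grab(n):
    c=eyes.calibration(n); p,d=eyes.grab_frame(n); return p,d,np.array(c["mtx"]),np.array(c["view"])
def cloud(d,K,V):
    v,u=np.mgrid[:480,:640]; z=d.astype(float)
    P=np.stack([(u-K[0,2])*z/K[0,0],(v-K[1,2])*z/K[1,1],z],-1)
    R,t=V[:3,:3],V[:3,3]; W=(P-t)@R; W[d<=0]=np.nan; return W
def proj(X,K,V):
    c=np.asarray(X)@V[:3,:3].T+V[:3,3]; q=c@K.T; return q[...,:2]/q[...,2:]
E
python3 - <<'E'
from h import *
for n in("scene","side"):
    p,d,K,V=grab(n); np.savez(f"{n}.npz",p=p,d=d,K=K,V=V); cv2.imwrite(f"pics/{n}0.png",p[...,::-1])
    print(n,"cam at",(-V[:3,:3].T@V[:3,3]).round())
s=robot.read_state(); print(s)
E
```

```text
scene cam at [1182. -539.  929.]
side cam at [242. 499. 617.]
{'t': 0.1, 'joints': array([ 1.28911568,  0.4693612 , -0.04859289,  1.5335695 ,  0.02412114,
        1.14100415, -0.08228214]), 'dq': array([-0.00028883, -0.00067158, -0.00115879, -0.00303098,  0.00052648,
       -0.0003455 ,  0.00119233]), 'joint_torque': array([ 2.56852645e-04, -5.09168923e+01, -8.12326069e-02, -2.36830634e+01,
       -6.14224328e-02,  3.44145298e-02,  6.82880909e-05]), 'tool_pos': array([ 168.72273846, -653.14275269,  291.30609278]), 'orientation': array([ 9.92019599e-01,  1.26080705e-01, -1.50885889e-04, -8.64865922e-04]), 'ft_force': array([ 0.01326909, -0.00294375,  0.27985162]), 'wrist_torque': array([-0.03806576, -0.03456327,  0.01961677]), 'gripper_force': 0.0, 'grip_width': 1.0027968671896519}
```

View pics/scene0.png

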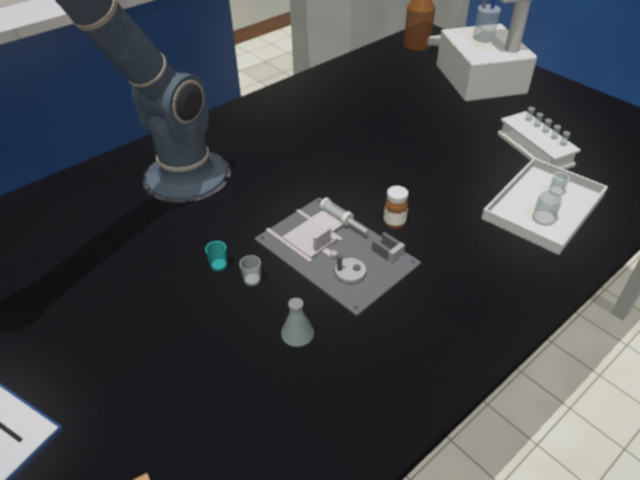

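View pics/side0.png

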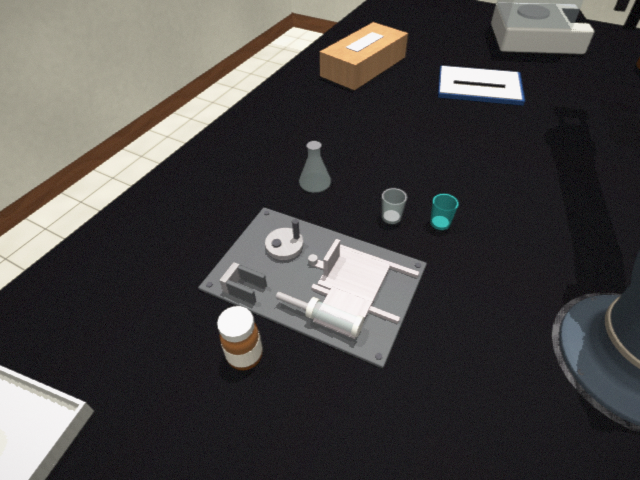

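The side view shows the dock (corners about (264,210), (425,266), (383,357), (203,289)). The cam is at (284,244) with its screw at (277,243) and its peg top at (296,222). The slide tab is at (332,258), the flask at (315,170), the clear beaker at (393,207) and the jar at (240,340).

Possible mix-ups:
- Peg (296,222) against the screw head (277,243) and the fork prongs (245,280).
- Clear beaker (393,207) against the turquoise one (444,212).
- Tab (332,258) against the roller (313,260).

I choose the tall dark pin on the cam as the peg. Next I measure and check it in a crop.

```bash
python3 - <<'E'
from h import *
from scipy.optimize import least_squares
D={n:np.load(n+".npz") for n in("scene","side")}
pts={}
for n in D:
    p,d,K,V=[D[n][k] for k in"pdKV"]; W=cloud(d,K,V)
    print(n,"bench z",np.nanmedian(W[...,2][(abs(W[...,2])<15)&(p.sum(-1)<60)]).round(1))
    box={"scene":(190,310,250,425),"side":(200,365,195,430)}[n]
    m=np.zeros(d.shape,bool); m[box[0]:box[1],box[2]:box[3]]=1
    # plate pixels: brighter than bench, z<15
    g=p.astype(int).sum(-1)/3
    q=(m&(g>55)&(abs(W[...,2]-8)<6)).astype(np.uint8)
    k,l,st,c=cv2.connectedComponentsWithStats(q); i=1+st[1:,4].argmax()
    ys,xs=np.where(l==i)
    # intersect pixel rays with z=8
    o=-V[:3,:3].T@V[:3,3]; r=(np.c_[xs,ys,np.ones(len(xs))]@np.linalg.inv(K).T)@V[:3,:3]
    P=o+r*((8-o[2])/r[:,2])[:,None]
    rect=cv2.minAreaRect(P[:,:2].astype(np.float32)); print(n,rect,cv2.boxPoints(rect).round(1).tolist())
    # tall features
    for nm,(u,v) in {"scene":dict(peg=(339,260),flask=(297,325),reagent=(397,190),beaker=(250,268),tab=(322,238)),"side":dict(peg=(296,224),screw=(277,243),flask=(315,180),reagent=(237,320),beaker=(393,207),tab=(330,258),turq=(444,212))}[n].items():
        w=W[v-4:v+5,u-4:u+5].reshape(-1,3); w=w[w[:,2]>15]; print("  ",nm,np.nanmedian(w,0).round(1) if len(w) else None, w[:,2].max().round(1) if len(w) else 0)
p=D["side"]["p"]; cv2.imwrite("pics/crop1.png",cv2.resize(p[195:345,225:425],None,fx=4,fy=4,interpolation=cv2.INTER_CUBIC)[...,::-1])
E
```

```text
scene bench z 0.7
scene ((491.3354187011719, 97.38677215576172), (333.5815734863281, 221.8487548828125), 3.1203417778015137) [[318.79998779296875, 199.10000610351562], [330.79998779296875, -22.5], [663.9000244140625, -4.300000190734863], [651.7999877929688, 217.1999969482422]]
   peg [555.6  49.3  54.7] 67.5
   flask [ 626.7 -128.3   50.2] 61.4
   reagent [504.6 278.8  96. ] 100.3
   beaker [421.9 -97.4  33.7] 57.9
   tab [472.2  72.3  47.6] 64.9
side bench z -0.6
side ((488.86602783203125, 101.43670654296875), (329.8245849609375, 217.0289764404297), 3.4686572551727295) [[317.70001220703125, 199.8000030517578], [330.79998779296875, -16.899999618530273], [660.0, 3.0999999046325684], [646.9000244140625, 219.6999969482422]]
   peg [550.9  55.8  60.7] 66.4
   screw [573.4  83.9  26.5] 29.8
   flask [598.7 -95.4  26.5] 35.4
   reagent [506.7 274.   94.4] 97.0
   beaker [425.1 -77.3  45.1] 55.6
   tab [464.6  88.8  55. ] 63.5
   turq [ 339.1 -106.8   45.9] 55.9
```

View pics/crop1.png

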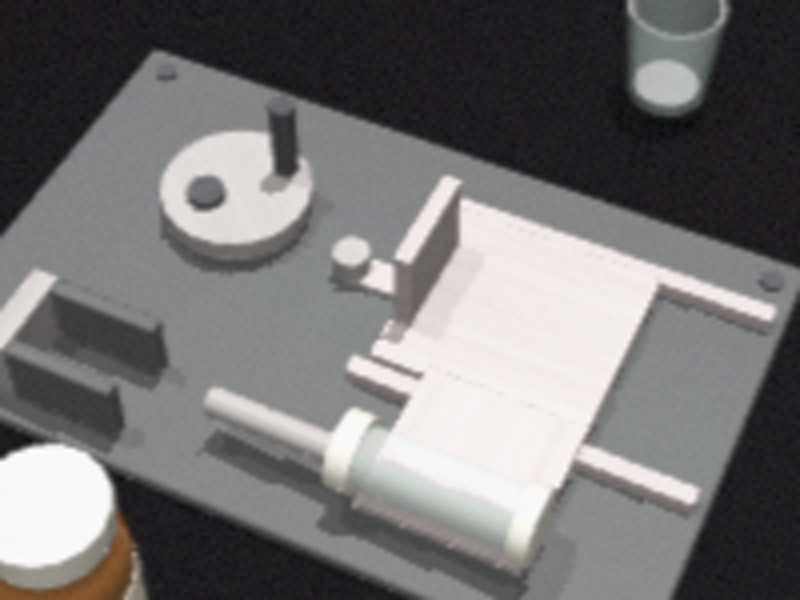

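The crop confirms the choice: the dark upright peg is at crop (281,105), the screw at (206,190), the roller at (351,258) and the tab at (428,245). The peg lies right of the axis (cam about +0.9), so I will push anticlockwise to +3.14. First I move above the dock for a close wrist view.

Emit:
play_rows(
  plan=[
    [[0.15, 0.15, 0], 0.3],
    [[0.3, 0.3, 0], 0.6],
    [[0.45, 0.44, 0], 1.0],
    [[0.6, 0.59, 0], 1.0],
    [[0.75, 0.74, 0], 1.0],
    [[0.9, 0.88, 0], 1.0],
    [[0.94, 0.91, 0], 1.0],
    [[0.94, 0.91, 0], 1.0],
  ],
  hand=-1,
)

```text
t: 1.1
tool_pos: [451.5, -379.7, 291.9]
orientation: [0.93, 0.369, -0.0, -0.0]
ft_force: [-1.0, 0.1, -1.0]
grip_width: 0.173
gripper_force: 0.0
```

Emit:
play_rows(
  plan=[
    [[0.03, 0.18, 0], 0.2],
    [[0.07, 0.36, 0], 0.38],
    [[0.1, 0.54, 0], 0.38],
    [[0.13, 0.72, 0], 0.38],
    [[0.17, 0.9, 0], 0.38],
    [[0.2, 1.0, 0], 0.38],
    [[0.2, 1.0, 0], 0.38],
    [[0.2, 1.0, 0], 0.38],
  ],
)

```text
t: 2.1
tool_pos: [510.3, -83.4, 291.9]
orientation: [0.892, 0.452, -0.001, 0.0]
ft_force: [-0.8, -0.0, -0.3]
grip_width: 0.004
gripper_force: 0.0
```

```bash
python3 - <<'E'
from h import *
s=robot.read_state(); print(s["t"],s["tool_pos"].round(1),s["joints"].round(2),s["orientation"].round(4))
p,d,K,V=grab("wrist"); np.savez("w1.npz",p=p,d=d,K=K,V=V); cv2.imwrite("pics/w1.png",p[...,::-1]); print((-V[:3,:3].T@V[:3,3]).round())
E
```

```text
2.1 [510.3 -83.4 291.9] [ 0.48  0.25 -0.48  1.88  0.13  1.04 -0.68] [ 8.919e-01  4.523e-01 -7.000e-04  4.000e-04]
[558. -19. 385.]
```

View pics/w1.png

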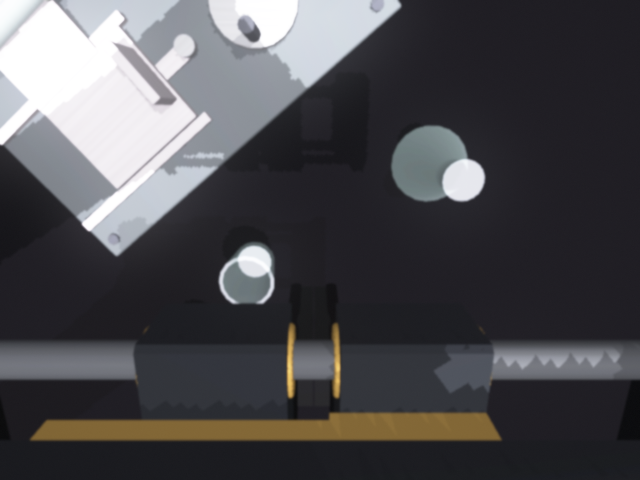

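The wrist view shows the clear beaker (247,277) and flask (435,165) clear of the work, with the cam cut off at the top (250,20). I shift a little to get it into view.

Emit:
play_rows(
  plan=[
    [[-0.03, 0.15, 0], 0],
    [[-0.07, 0.27, 0], 0],
    [[-0.07, 0.27, 0], 0],
    [[-0.07, 0.27, 0], 0],
  ],
)

```text
t: 2.65
tool_pos: [490.0, -1.6, 292.2]
orientation: [0.892, 0.453, -0.0, 0.0]
ft_force: [0.0, 0.5, -0.7]
grip_width: 0.008
gripper_force: 0.0
```

```bash
python3 - <<'E'
from h import *
s=robot.read_state(); print(s["t"],s["tool_pos"].round(1))
p,d,K,V=grab("wrist"); np.savez("w2.npz",p=p,d=d,K=K,V=V); cv2.imwrite("pics/w2.png",p[...,::-1]); print((-V[:3,:3].T@V[:3,3]).round())
E
```

```text
2.65 [490.   -1.6 292.2]
[538.  63. 385.]
```

View pics/w2.png

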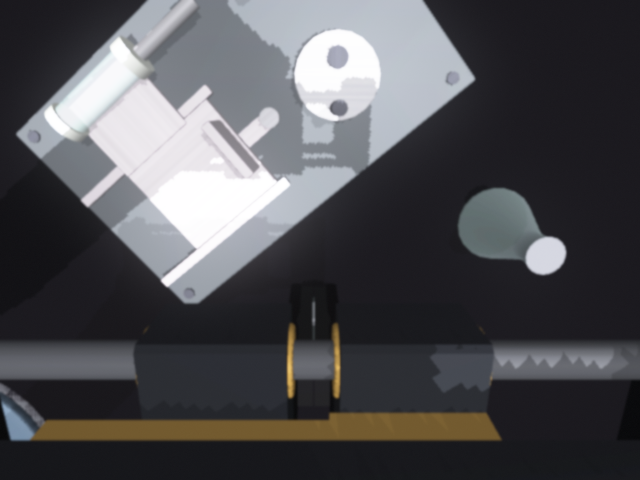

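This view shows screw (338,56), peg (339,107), roller (267,118), tab (232,148) and plate corners (475,78), (192,303), (18,134).

```bash
cat >> h.py <<'E'
def ray(uv,z,K,V):
    o=-V[:3,:3].T@V[:3,3]; r=V[:3,:3].T@(np.linalg.inv(K)@np.array([*uv,1.])); return (o+r*(z-o[2])/r[2])
E
python3 - <<'E'
from h import *
w=np.load("w2.npz"); K,V=w["K"],w["V"]; s=np.load("side.npz"); c=np.load("scene.npz")
for n,uv,z in [("screw",(338,56),28),("pegtop",(339,107),65),("roller",(267,118),26),("cRF",(475,78),8),("cRR",(192,303),8),("cLR",(18,134),8),("flasktop",(546,255),95)]: print("w",n,ray(uv,z,K,V).round(1))
for n,uv,z in [("screw",(276.5,242.5),28),("pegtop",(295.3,220.7),65),("roller",(312.6,255.5),26)]: print("s",n,ray(uv,z,s["K"],s["V"]).round(1))
W=cloud(w["d"],K,V)
for lo,hi,b in [(55,75,(60,150,300,380)),(35,70,(100,190,200,265)),(23,32,(100,140,250,285))]:
    q=W[b[0]:b[1],b[2]:b[3]].reshape(-1,3); q=q[(q[:,2]>lo)&(q[:,2]<hi)]; print(len(q),np.median(q,0).round(1),q.min(0).round(),q.max(0).round())
E
```

```text
w screw [576.5  82.9  28. ]
w pegtop [553.6  52.8  65. ]
w roller [503.7  79.   26. ]
w cRF [660.4   3.3   8. ]
w cRR [338.  -12.9   8. ]
w cLR [321.8 195.4   8. ]
w flasktop [ 613.3 -116.7   95. ]
s screw [574.  84.  28.]
s pegtop [552.2  52.4  65. ]
s roller [504.3  78.   26. ]
227 [553.8  52.6  65.1] [548.  47.  56.] [560.  58.  67.]
1147 [471.7  77.2  61.5] [464.  52.  35.] [475. 102.  65.]
43 [505.3  77.9  23.3] [498.  72.  23.] [513.  85.  24.]
```

Emit:
play_rows(
  plan=[
    [[0.06, 0.12, 0], 0],
    [[0.12, 0.24, -0.08], 0],
    [[0.12, 0.24, -0.25], 0],
    [[0.12, 0.24, -0.43], 0],
    [[0.12, 0.24, -0.57], 0],
    [[0.12, 0.24, -0.61], 0],
    [[0.12, 0.24, -0.61], 0],
  ],
)

```text
t: 3.58
tool_pos: [526.4, 71.6, 109.3]
orientation: [0.891, 0.453, -0.0, 0.0]
ft_force: [0.6, -1.2, 0.9]
grip_width: 0.007
gripper_force: 0.0
```

```bash
python3 - <<'E'
from h import *
s=robot.read_state(); print(s["t"],s["tool_pos"].round(1),s["joints"].round(2),s["ft_force"].round(1))
C=np.array([575.3,83.2]); yaw0=53.8
def pose(ph,off):
    a=np.radians(ph); return C+38*np.array([np.cos(a),np.sin(a)])-off*np.array([-np.sin(a),np.cos(a)])
cur=np.array([525.87,72.45]); ph0=233.8
for ph1 in (260,286,312,338,363.5):
    print("call to",ph1)
    for k in range(1,7):
        ph=ph0+(ph1-ph0)*k/6
        off=21
        print("  ",((pose(ph,off)-cur)/300).round(3),round(np.radians(ph-ph0)/.5,2))
    cur=pose(ph1,21); ph0=ph1
E
```

```text
3.575 [526.4  71.6 109.3] [ 0.15  0.52 -0.47  2.01  0.36  0.69 -1.18] [ 0.6 -1.2  0.9]
call to 260
   [ 0.038 -0.035] 0.15
   [ 0.044 -0.044] 0.3
   [ 0.051 -0.053] 0.46
   [ 0.058 -0.062] 0.61
   [ 0.066 -0.07 ] 0.76
   [ 0.074 -0.077] 0.91
call to 286
   [ 0.009 -0.007] 0.15
   [ 0.018 -0.012] 0.3
   [ 0.028 -0.018] 0.45
   [ 0.038 -0.022] 0.61
   [ 0.048 -0.026] 0.76
   [ 0.059 -0.028] 0.91
call to 312
   [ 0.011 -0.002] 0.15
   [ 0.022 -0.003] 0.3
   [ 0.033 -0.004] 0.45
   [ 0.043 -0.003] 0.61
   [ 0.054 -0.002] 0.76
   [0.065 0.   ] 0.91
call to 338
   [0.011 0.003] 0.15
   [0.021 0.007] 0.3
   [0.031 0.011] 0.45
   [0.041 0.016] 0.61
   [0.05  0.022] 0.76
   [0.058 0.029] 0.91
call to 363.5
   [0.008 0.007] 0.15
   [0.016 0.015] 0.3
   [0.023 0.023] 0.45
   [0.029 0.032] 0.59
   [0.035 0.041] 0.74
   [0.039 0.05 ] 0.89
```

Emit:
play_rows(
  plan=[
    [[0.019, -0.018], 0.08],
    [[0.038, -0.035], 0.15],
  ],
)

```text
validation failed for argument at $.pl...
```

Emit:
play_rows(
  plan=[
    [[0.019, -0.018, 0], 0.08],
    [[0.038, -0.035, 0], 0.15],
    [[0.044, -0.044, 0], 0.3],
    [[0.051, -0.053, 0], 0.46],
    [[0.058, -0.062, 0], 0.61],
    [[0.066, -0.07, 0], 0.76],
    [[0.074, -0.077, 0], 0.91],
    [[0.074, -0.077, 0], 0.91],
  ],
)

```text
t: 4.58
tool_pos: [549.0, 49.6, 111.2]
orientation: [0.766, 0.643, 0.001, 0.001]
ft_force: [-1.2, 0.7, -0.4]
grip_width: 0.004
gripper_force: 1.0
```

Emit:
play_rows(
  plan=[
    [[0.009, -0.007, 0], 0.15],
    [[0.018, -0.012, 0], 0.3],
    [[0.028, -0.018, 0], 0.45],
    [[0.038, -0.022, 0], 0.61],
    [[0.048, -0.026, 0], 0.76],
    [[0.059, -0.028, 0], 0.91],
    [[0.059, -0.028, 0], 0.91],
  ],
)

```text
t: 5.45
tool_pos: [566.2, 40.6, 110.3]
orientation: [0.602, 0.799, 0.0, 0.001]
ft_force: [-2.2, 0.3, 1.6]
grip_width: 0.005
gripper_force: 1.1
```

```bash
python3 - <<'E'
from h import *
s=robot.read_state(); print(s["t"],s["tool_pos"].round(1),s["joints"].round(2),s["ft_force"].round(1))
p,d,K,V=grab("side"); W=cloud(d,K,V)
q=W[200:290,255:330].reshape(-1,3); q=q[(q[:,2]>50)&(q[:,2]<70)]; print(len(q), np.median(q,0) if len(q) else 0)
cv2.imwrite("pics/s2.png",cv2.resize(p[150:300,210:410],None,fx=4,fy=4)[...,::-1])
E
```

```text
5.45 [566.2  40.6 110.3] [ 0.36  0.62 -0.69  1.92  0.55  0.79 -0.35] [-2.2  0.3  1.6]
213 [558.9331102   51.39354145  60.53377752]
```

View pics/s2.png

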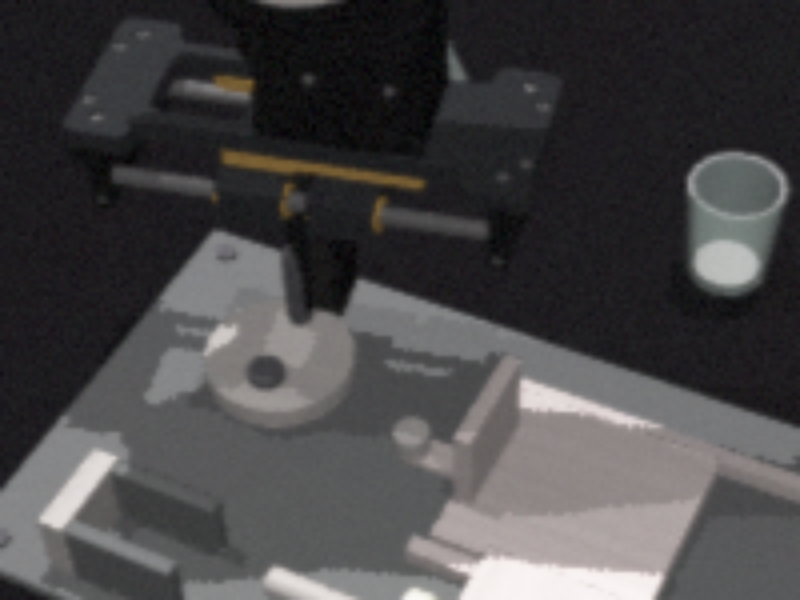

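The crop shows the finger behind the peg (297,200) and the cam turning; roller (411,437) untouched. I continue the arc.

Emit:
play_rows(
  plan=[
    [[0.011, -0.002, 0], 0.15],
    [[0.022, -0.003, 0], 0.3],
    [[0.033, -0.004, 0], 0.45],
    [[0.043, -0.003, 0], 0.61],
    [[0.054, -0.002, 0], 0.76],
    [[0.065, 0, 0], 0.91],
    [[0.065, 0, 0], 0.91],
  ],
)

```text
t: 6.38
tool_pos: [585.5, 40.3, 109.6]
orientation: [0.406, 0.914, -0.0, 0.0]
ft_force: [-1.3, -1.9, 2.3]
grip_width: 0.003
gripper_force: 1.2
```

Emit:
play_rows(
  plan=[
    [[0.011, 0.003, 0], 0.15],
    [[0.021, 0.007, 0], 0.3],
    [[0.031, 0.011, 0], 0.45],
    [[0.041, 0.016, 0], 0.61],
    [[0.05, 0.022, 0], 0.76],
    [[0.058, 0.029, 0], 0.91],
    [[0.058, 0.029, 0], 0.91],
  ],
)

```text
t: 7.25
tool_pos: [603.0, 48.9, 109.4]
orientation: [0.19, 0.982, -0.0, 0.0]
ft_force: [-1.3, -1.9, 1.5]
grip_width: 0.004
gripper_force: 1.3
```

```bash
python3 - <<'E'
from h import *
s=robot.read_state(); print(s["t"],s["tool_pos"].round(1),s["joints"].round(2),s["ft_force"].round(1))
for n in("side","scene"):
    p,d,K,V=grab(n); W=cloud(d,K,V).reshape(-1,3)
    q=W[(W[:,2]>62.5)&(W[:,2]<67)&(np.hypot(W[:,0]-575.3,W[:,1]-83.2)<55)]
    print(n,len(q),np.median(q,0).round(1),q.min(0).round(),q.max(0).round())
    np.savez(n+"3.npz",p=p,d=d,K=K,V=V)
p,K,V=[np.load("side3.npz")[k] for k in"pKV"]
cv2.imwrite("pics/s3.png",cv2.resize(p[170:270,230:350],None,fx=5,fy=5,interpolation=cv2.INTER_CUBIC)[...,::-1])
E
```

```text
7.25 [603.   48.9 109.4] [ 0.46  0.75 -0.88  1.82  0.72  0.93  0.44] [-1.3 -1.9  1.5]
side 57 [604.7  61.5  64.5] [590.  45.  63.] [618.  70.  67.]
scene 14 [613.   51.3  64.9] [600.  38.  63.] [618.  68.  67.]
```

View pics/s3.png

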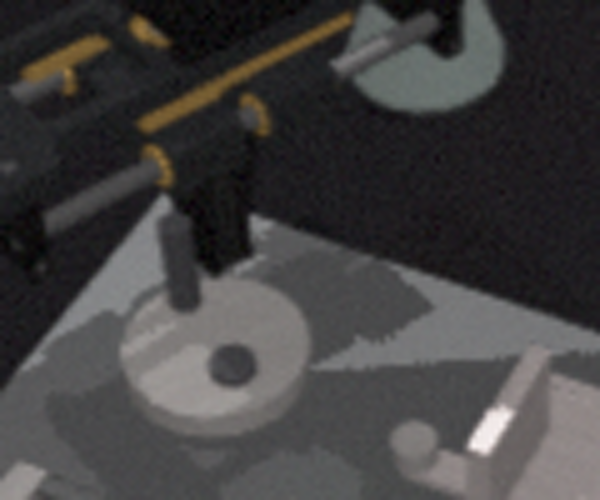

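```bash
python3 - <<'E'
from h import *
s=np.load("side3.npz"); C=np.array([575.3,83.2])
P=ray((230+175/5,170+218/5),65,s["K"],s["V"])[:2]; Cs=np.array([574,84.]); v=P-Cs; print(P.round(1),np.hypot(*v).round(1),np.degrees(np.arctan2(v[1],v[0])).round(1))
E
```

```text
[608.   62.9] 40.1 -31.8
```

The crop shows the peg top at (175,218): peg at about -32°, lagging because the closed fingers are thinner than I assumed. I finish the arc with the corrected offset.

Emit:
play_rows(
  plan=[
    [[0.006, 0.012, 0], 0.04],
    [[0.011, 0.024, 0], 0.07],
    [[0.019, 0.036, 0], 0.28],
    [[0.027, 0.047, 0], 0.49],
    [[0.033, 0.06, 0], 0.69],
    [[0.038, 0.071, 0], 0.89],
    [[0.038, 0.071, 0], 0.89],
    [[0.038, 0.071, 0], 0.89],
  ],
)

```text
t: 8.35
tool_pos: [614.3, 71.6, 109.4]
orientation: [-0.033, 0.999, 0.001, 0.0]
ft_force: [0.8, -1.0, 1.3]
grip_width: 0.005
gripper_force: 0.7
```

```bash
python3 - <<'E'
from h import *
s=robot.read_state(); print(s["t"],s["tool_pos"].round(1),s["ft_force"].round(1))
p,d,K,V=grab("side"); np.savez("side4.npz",p=p,d=d,K=K,V=V)
W=cloud(d,K,V); P=W.reshape(-1,3); g=p.astype(int).sum(-1).ravel()
q=P[(P[:,2]>62)&(P[:,2]<67)&(np.hypot(P[:,0]-575.3,P[:,1]-83.2)<50)]; print(len(q),np.median(q,0).round(1) if len(q) else 0,q.min(0),q.max(0))
# cam plate top circle from depth + brightness
m=(abs(P[:,2]-24)<4)&(g>180)&(np.hypot(P[:,0]-575.3,P[:,1]-83.2)<60)
M=m.reshape(480,640).astype(np.uint8); ys,xs=np.where(M)
R=np.array([ray((x,y),24,K,V)[:2] for x,y in zip(xs,ys)],np.float32); c,r=cv2.minEnclosingCircle(R); print("camtop",len(R),c,r)
cv2.imwrite("pics/s4.png",cv2.resize(p[170:270,230:350],None,fx=5,fy=5,interpolation=cv2.INTER_CUBIC)[...,::-1])
E
```

```text
8.35 [614.3  71.6 109.4] [ 0.8 -1.   1.3]
48 [610.4  85.9  64.4] [603.63914882  65.055873    62.2516792 ] [616.92631037  94.11429055  66.4804297 ]
camtop 812 (588.8153686523438, 87.11405944824219) 35.18502426147461
```

View pics/s4.png

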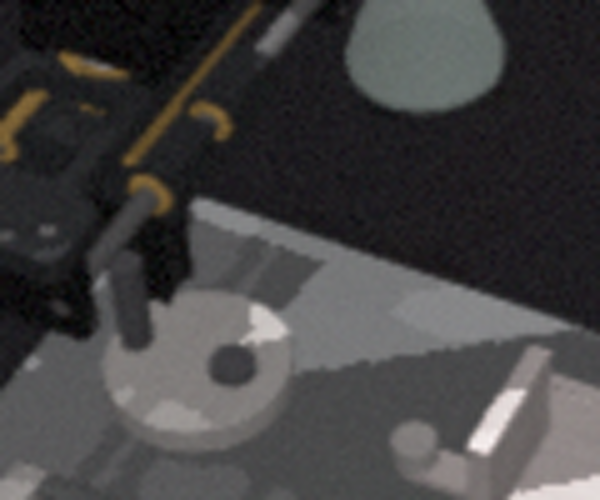

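The crop shows the peg top at (125,255), about where it should be. I back off along the tangent, rise, and check from the wrist camera.

Emit:
play_rows(
  plan=[
    [[0.003, -0.04, 0], 0],
    [[0.003, -0.05, 0.08], 0],
    [[0.003, -0.05, 0.27], 0],
    [[0.003, -0.03, 0.46], 0],
    [[0.04, 0, 0.6], 0],
    [[0.06, 0, 0.6], 0],
    [[0.06, 0, 0.6], 0],
    [[0.06, 0, 0.6], 0],
  ],
)

```text
t: 9.4
tool_pos: [631.3, 70.3, 288.0]
orientation: [-0.033, 0.999, -0.0, -0.001]
ft_force: [0.0, -0.5, 0.1]
grip_width: 0.004
gripper_force: 0.0
```

```bash
python3 - <<'E'
from h import *
s=robot.read_state(); print(s["t"],s["tool_pos"].round(1))
p,d,K,V=grab("wrist"); np.savez("w5.npz",p=p,d=d,K=K,V=V)
W=cloud(d,K,V); P=W.reshape(-1,3); C=(575.3,83.2)
rr=np.hypot(P[:,0]-C[0],P[:,1]-C[1])
q=P[(P[:,2]>60)&(P[:,2]<70)&(rr<55)]; print("peg",len(q),np.median(q,0).round(1),q.min(0).round(),q.max(0).round())
u=proj([[613.2,85.5,65],[575.3,83.2,28],[503.7,78.6,26]],K,V); print(u.round(1))
cv2.imwrite("pics/w5.png",p[...,::-1])
E
```

```text
9.4 [631.3  70.3 288. ]
peg 200 [613.1  87.7  65.1] [608.  82.  60.] [619.  93.  67.]
[[334.9 195.4]
 [333.6 140.2]
 [334.9  43.7]]
```

View pics/w5.png

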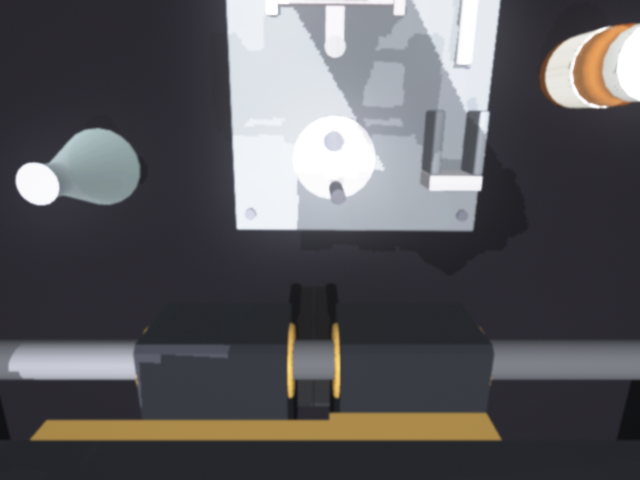

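The wrist view shows screw (333,140), peg top (338,196) and roller (335,46). The cam looks a few degrees past square, so I measure exactly.

```bash
python3 - <<'E'
from h import *
w=np.load("w5.npz"); p,d,K,V=[w[k] for k in"pdKV"]; W=cloud(d,K,V); g=cv2.cvtColor(p,cv2.COLOR_RGB2GRAY).astype(float)
X=[ray(c,8,K,V)[:2] for c in((237,230),(473,231))]; e=X[1]-X[0]; print("front edge yaw",np.degrees(np.arctan2(e[1],e[0])).round(2)-90,np.hypot(*e).round(1))
a=ray((229,60),8,K,V)[:2]; b=ray((237,230),8,K,V)[:2]; e=b-a; print("side edge yaw",np.degrees(np.arctan2(e[1],e[0])).round(2))
ys,xs=np.where(g[128:153,320:347]<185); sc=(xs.mean()+320,ys.mean()+128); S=ray(sc,28,K,V)[:2]
m=(W[...,2]>62.5)&(W[...,2]<68)&(np.hypot(W[...,0]-613,W[...,1]-86)<15); ys,xs=np.where(m); pk=(xs.mean(),ys.mean()); T=ray(pk,65,K,V)[:2]
m=(W[...,2]>24)&(W[...,2]<31)&(np.hypot(W[...,0]-504,W[...,1]-79)<12); ys,xs=np.where(m); rk=(xs.mean(),ys.mean()); R=ray(rk,26,K,V)[:2]
print(sc,S,pk,T,rk,R,len(xs))
v=T-S; print("peg",np.hypot(*v),np.degrees(np.arctan2(v[1],v[0]))); v=S-R; print("roller-axis",np.hypot(*v),np.degrees(np.arctan2(v[1],v[0])))
m=(g>235)&(np.abs(W[...,2]-24)<5)&(np.hypot(W[...,0]-589,W[...,1]-84)<45)
k,l,st,_=cv2.connectedComponentsWithStats(m.astype(np.uint8)); i=1+st[1:,4].argmax(); ys,xs=np.where(l==i)
Q=np.array([ray(z,24,K,V)[:2] for z in zip(xs,ys)],np.float32); c,r=cv2.minEnclosingCircle(Q); v=np.array(c)-S; print("disc",c,r,np.hypot(*v),np.degrees(np.arctan2(v[1],v[0])))
E
```

```text
front edge yaw 3.5 213.4
side edge yaw 3.44
(np.float64(nan), np.float64(nan)) [nan nan] (np.float64(337.92746113989637), np.float64(195.6476683937824)) [613.23844791  87.77787149] (np.float64(332.3333333333333), np.float64(48.833333333333336)) [507.42987349  76.95821731] 6
peg nan nan
roller-axis nan nan
disc (589.572998046875, 84.80467224121094) 33.77316665649414 nan nan<stdin>:5: RuntimeWarning: Mean of empty slice.
  ret = ret.dtype.type(ret / rcount)
```

Emit:
play_rows(
  plan=[
    [[-0.065, 0.144, 0], 0],
    [[-0.065, 0.144, -0.15], 0],
    [[-0.065, 0.144, -0.33], 0],
    [[-0.065, 0.144, -0.5], 0],
    [[-0.065, 0.144, -0.6], 0],
    [[-0.065, 0.144, -0.6], 0],
    [[-0.065, 0.13, -0.6], 0],
    [[-0.066, 0.118, -0.6], 0],
  ],
)

```text
t: 10.45
tool_pos: [613.1, 106.3, 111.0]
orientation: [-0.033, 0.999, 0.0, 0.001]
ft_force: [-0.9, 0.6, 0.1]
grip_width: 0.006
gripper_force: 0.0
```

Emit:
play_rows(
  plan=[
    [[0, -0.004, 0], 0],
    [[0, -0.008, 0], 0],
    [[0, -0.012, 0], 0],
    [[0, -0.015, 0], 0],
    [[0, -0.015, 0], 0],
    [[0, -0.015, 0], 0],
  ],
)

```text
t: 11.2
tool_pos: [612.5, 102.7, 109.7]
orientation: [-0.033, 0.999, 0.001, 0.001]
ft_force: [1.3, 2.7, 2.0]
grip_width: 0.01
gripper_force: 1.7
```

Emit:
play_rows(
  plan=[
    [[0, 0.04, 0], 0],
    [[0, 0.04, 0.1], 0],
    [[0, 0.03, 0.28], 0],
    [[0.02, 0, 0.45], 0],
    [[0.05, -0.05, 0.6], 0],
    [[0.065, -0.1, 0.6], 0],
    [[0.065, -0.1, 0.6], 0],
    [[0.065, -0.1, 0.6], 0],
  ],
)

```text
t: 12.2
tool_pos: [630.7, 72.0, 287.4]
orientation: [-0.034, 0.999, -0.0, -0.002]
ft_force: [0.2, 0.6, 0.4]
grip_width: 0.01
gripper_force: 0.0
```

```bash
cat > m.py <<'E'
from h import *
def measure():
    s=robot.read_state(); print(s["t"],s["tool_pos"].round(1))
    p,d,K,V=grab("wrist"); W=cloud(d,K,V); g=cv2.cvtColor(p,cv2.COLOR_RGB2GRAY).astype(float)
    S=np.array([575.3,83.2])
    m=(W[...,2]>62.5)&(W[...,2]<68)&(np.hypot(W[...,0]-613,W[...,1]-86)<15); ys,xs=np.where(m); T=ray((xs.mean(),ys.mean()),65,K,V)[:2]
    v=T-S; print("peg",T,np.hypot(*v),np.degrees(np.arctan2(v[1],v[0])))
    m=(g>235)&(np.abs(W[...,2]-24)<5)&(np.hypot(W[...,0]-589,W[...,1]-84)<45)
    k,l,st,_=cv2.connectedComponentsWithStats(m.astype(np.uint8)); i=1+st[1:,4].argmax(); ys,xs=np.where(l==i)
    Q=np.array([ray(z,24,K,V)[:2] for z in zip(xs,ys)],np.float32); c,r=cv2.minEnclosingCircle(Q); v=np.array(c)-S; print("disc",c,r,np.degrees(np.arctan2(v[1],v[0])))
    return p,d,K,V
E
python3 - <<'E'
from m import *
p,d,K,V=measure(); print(proj([575.3,83.2,28],K,V)); np.savez("w6.npz",p=p,d=d,K=K,V=V)
W=cloud(d,K,V).reshape(-1,3); q=W[(W[:,2]>55)&(W[:,2]<68)&(abs(W[:,0]-470)<30)&(abs(W[:,1]-77)<40)]; print("tab",len(q),np.median(q,0) if len(q) else 0)
E
```

```text
12.2 [630.7  72.  287.4]
peg [613.20734451  87.3743819 ] 38.136494748497526 6.284129212134326
disc (589.6505126953125, 84.57872772216797) 33.8460578918457 5.487857118925398
[331.50938053 141.08420796]
tab 0 0
```

```bash
python3 - <<'E'
from m import *
for f in("w5","w6"):
    w=np.load(f+".npz"); p,d,K,V=[w[k] for k in"pdKV"]; g=cv2.cvtColor(p,cv2.COLOR_RGB2GRAY).astype(float); W=cloud(d,K,V)
    c=proj([575.3,83.2,28],K,V); u,v=c.round().astype(int); a=g[v-16:v+17,u-16:u+17]; print(f,a.min(),a.max(),np.median(a))
    t=(a.min()+a.max())/2+15; k,l,st,ce=cv2.connectedComponentsWithStats((a<t).astype(np.uint8)); i=1+st[1:,4].argmax(); s=ce[i]+[u-16,v-16]; S=ray(s,28,K,V)[:2]; print(s,st[i],S)
    m=(W[...,2]>62.5)&(W[...,2]<68)&(np.hypot(W[...,0]-613,W[...,1]-86)<15); ys,xs=np.where(m); T=ray((xs.mean(),ys.mean()),65,K,V)[:2]
    q=T-S; print(T,np.hypot(*q),np.degrees(np.arctan2(q[1],q[0])))
    m=((g>235)&(np.abs(W[...,2]-24)<5)&(np.hypot(W[...,0]-589,W[...,1]-84)<45)).astype(np.uint8)
    k,l,st,_=cv2.connectedComponentsWithStats(m); i=1+st[1:,4].argmax(); ys,xs=np.where(l==i)
    Q=np.array([ray(z,24,K,V)[:2] for z in zip(xs,ys)],np.float32); c,r=cv2.minEnclosingCircle(Q); q=np.array(c)-S; print("disc",r,np.hypot(*q),np.degrees(np.arctan2(q[1],q[0])))
    e=g[215:250,300:420]
E
```

```text
w5 210.0 255.0 255.0
[333.47953216 140.86842105] [  5   7  22  21 342] [575.83487439  83.14797983]
[613.23844791  87.77787149] 37.68903301513499 7.056297268269981
disc 33.77316665649414 13.83765411844891 6.8761453874691325
w6 210.0 255.0 255.0
[331.38953488 141.64825581] [  5   6  22  22 344] [575.74892757  83.13848634]
[613.20734451  87.3743819 ] 37.69715918576269 6.451748493971004
disc 33.8460578918457 13.975992426271608 5.914893623710144
```

Emit:
play_rows(
  plan=[
    [[-0.065, 0.144, 0], 0],
    [[-0.065, 0.144, -0.15], 0],
    [[-0.065, 0.144, -0.33], 0],
    [[-0.065, 0.144, -0.5], 0],
    [[-0.065, 0.144, -0.6], 0],
    [[-0.065, 0.144, -0.6], 0],
    [[-0.065, 0.125, -0.6], 0],
    [[-0.065, 0.108, -0.6], 0],
  ],
)

```text
t: 13.25
tool_pos: [613.0, 104.3, 110.9]
orientation: [-0.033, 0.999, 0.0, 0.001]
ft_force: [0.5, -0.2, 0.1]
grip_width: 0.003
gripper_force: 0.0
```

Emit:
play_rows(
  plan=[
    [[0, -0.004, 0], 0],
    [[0, -0.007, 0], 0],
    [[0, -0.01, 0], 0],
    [[0, -0.012, 0], 0],
    [[0, -0.014, 0], 0],
    [[0, -0.014, 0], 0],
    [[0, -0.014, 0], 0],
  ],
)

```text
t: 14.12
tool_pos: [612.3, 100.1, 109.2]
orientation: [-0.033, 0.999, 0.0, 0.0]
ft_force: [1.2, 3.3, 3.2]
grip_width: 0.003
gripper_force: 1.7
```

Emit:
play_rows(
  plan=[
    [[0, 0.04, 0], 0],
    [[0, 0.04, 0.1], 0],
    [[0, 0.03, 0.28], 0],
    [[0.02, 0, 0.45], 0],
    [[0.05, -0.05, 0.6], 0],
    [[0.065, -0.1, 0.6], 0],
    [[0.065, -0.1, 0.6], 0],
    [[0.065, -0.1, 0.6], 0],
  ],
)

```text
t: 15.12
tool_pos: [630.6, 70.1, 287.3]
orientation: [-0.033, 0.999, -0.0, -0.002]
ft_force: [0.5, -0.0, 0.6]
grip_width: 0.007
gripper_force: 0.0
```

```bash
cat > m2.py <<'E'
from h import *
st_=robot.read_state(); print(st_["t"],st_["tool_pos"].round(1),st_["joints"].round(2))
p,d,K,V=grab("wrist"); np.savez("wl.npz",p=p,d=d,K=K,V=V); g=cv2.cvtColor(p,cv2.COLOR_RGB2GRAY).astype(float); W=cloud(d,K,V)
c=proj([575.3,83.2,28],K,V); u,v=c.round().astype(int); a=g[v-16:v+17,u-16:u+17]
t=(a.min()+a.max())/2+15; k,l,st,ce=cv2.connectedComponentsWithStats((a<t).astype(np.uint8)); i=1+st[1:,4].argmax(); s=ce[i]+[u-16,v-16]; S=ray(s,28,K,V)[:2]; print(s,st[i],S)
m=(W[...,2]>62.5)&(W[...,2]<68)&(np.hypot(W[...,0]-613,W[...,1]-86)<15); ys,xs=np.where(m); T=ray((xs.mean(),ys.mean()),65,K,V)[:2]
q=T-S; print(T,np.hypot(*q),np.degrees(np.arctan2(q[1],q[0])))
m=((g>235)&(np.abs(W[...,2]-24)<5)&(np.hypot(W[...,0]-589,W[...,1]-84)<45)).astype(np.uint8)
k,l,st,_=cv2.connectedComponentsWithStats(m); i=1+st[1:,4].argmax(); ys,xs=np.where(l==i)
Q=np.array([ray(z,24,K,V)[:2] for z in zip(xs,ys)],np.float32); c,r=cv2.minEnclosingCircle(Q); q=np.array(c)-S; print("disc",r,np.hypot(*q),np.degrees(np.arctan2(q[1],q[0])))
E
python3 m2.py
```

```text
15.125 [630.6  70.1 287.3] [ 0.54  0.65 -1.11  1.6   0.6   1.28  0.97]
[333.66568915 142.12316716] [  6   6  21  21 341] [575.77604092  83.07729443]
[613.65925038  84.76946786] 37.920983767818484 2.5575971999816467
disc 33.85871887207031 13.911847965357689 2.5024824556509455
```

The cam is now within 1° of square (2.5° against the dock's 3.5°). Next I go behind the slide's tab, turning the tool so a finger's flat back faces the tab.

Emit:
play_rows(
  plan=[
    [[-0.08, 0.005, 0], -0.3],
    [[-0.16, 0.01, 0], -0.6],
    [[-0.24, 0.015, 0], -0.9],
    [[-0.31, 0.018, 0], -1.0],
    [[-0.31, 0.018, 0], -1.0],
  ],
)

```text
t: 15.8
tool_pos: [537.1, 76.2, 288.8]
orientation: [0.214, 0.977, -0.001, -0.0]
ft_force: [-0.0, -0.4, 0.9]
grip_width: 0.006
gripper_force: 0.0
```

Emit:
play_rows(
  plan=[
    [[-0.08, 0, 0], -0.3],
    [[-0.16, 0, 0], -0.6],
    [[-0.24, 0, 0], -0.9],
    [[-0.32, 0, 0], -1.0],
    [[-0.32, 0, 0], -1.0],
  ],
)

```text
t: 16.42
tool_pos: [442.2, 75.6, 289.1]
orientation: [0.449, 0.893, -0.001, 0.0]
ft_force: [0.7, 0.3, -0.1]
grip_width: 0.004
gripper_force: 0.0
```

Emit:
play_rows(
  plan=[
    [[0, 0, 0], -0.3],
    [[0, 0, 0], -0.6],
    [[0, 0, 0], -0.9],
    [[0, 0, 0], -1.0],
    [[0, 0, 0], -1.0],
    [[0, 0, 0], -1.0],
  ],
)

```text
t: 17.18
tool_pos: [443.4, 75.6, 289.2]
orientation: [0.656, 0.754, 0.0, -0.0]
ft_force: [0.3, 0.3, -0.1]
grip_width: 0.004
gripper_force: 0.0
```

```bash
cat > tab.py <<'E'
from h import *
s=robot.read_state(); print(s["t"],s["tool_pos"].round(1),s["orientation"].round(3),s["joints"].round(2))
u=np.array([np.cos(.0606),np.sin(.0606)]); n=np.array([-u[1],u[0]]); C=np.array([575.5,83.2])
for cam in("wrist","side"):
    p,d,K,V=grab(cam); np.savez("t_"+cam+".npz",p=p,d=d,K=K,V=V); P=cloud(d,K,V).reshape(-1,3); P=P[np.isfinite(P[:,0])]
    X=(P[:,:2]-C)@u; Y=(P[:,:2]-C)@n
    m=(P[:,2]>58)&(P[:,2]<67)&(X>-135)&(X<-50)&(abs(Y)<28); print(cam,m.sum(),[np.percentile(q[m],(3,50,97)).round(1) for q in(X,Y)] if m.any() else "")
E
python3 tab.py
```

```text
17.175 [443.4  75.6 289.2] [ 0.656  0.754  0.    -0.   ] [ 0.6   0.21 -0.96  2.01  0.2   1.02 -0.32]
wrist 674 [array([-110.7, -106.9, -103. ]), array([-22.8,   1.7,  24.3])]
side 129 [array([-111.1, -107.4, -103.2]), array([-22.3,   1.9,  24.6])]
```

The tab is still where it was (rear face at dock x -111), so I descend behind it.

Emit:
play_rows(
  plan=[
    [[-0.005, 0, -0.15], -0.15],
    [[-0.005, 0, -0.33], -0.16],
    [[-0.005, 0, -0.5], -0.16],
    [[-0.005, 0, -0.6], -0.16],
    [[-0.005, 0, -0.617], -0.16],
    [[-0.005, 0, -0.617], -0.16],
  ],
)

```text
t: 18.02
tool_pos: [441.9, 75.8, 104.8]
orientation: [0.687, 0.727, 0.001, 0.0]
ft_force: [-0.0, -0.4, 0.5]
grip_width: 0.004
gripper_force: 0.0
```

Emit:
play_rows(
  plan=[
    [[0.025, 0.002, 0], 0],
    [[0.05, 0.003, 0], 0],
    [[0.075, 0.005, 0], 0],
    [[0.1, 0.006, 0], 0],
    [[0.125, 0.008, 0], 0],
    [[0.145, 0.009, 0], 0],
    [[0.165, 0.01, 0], 0],
    [[0.165, 0.01, 0], 0],
  ],
)

```text
t: 19.02
tool_pos: [491.7, 78.5, 104.1]
orientation: [0.687, 0.727, 0.001, 0.0]
ft_force: [-0.5, 0.1, 1.3]
grip_width: 0.006
gripper_force: 0.0
```

```bash
python3 tab.py; python3 -c "
from h import *
s=robot.read_state();print(s['ft_force'])"
```

```text
19.025 [491.7  78.5 104.1] [0.687 0.727 0.001 0.   ] [ 0.33  0.55 -0.72  2.08  0.57  0.71 -0.71]
wrist 1198 [array([-89.1, -71.1, -64.3]), array([ 9.7, 17.2, 25. ])]
side 96 [array([-94. , -72.5, -65. ]), array([ 6.4, 11.7, 25.1])]
[-0.21262829  0.33511015  0.71657997]
```

Emit:
play_rows(
  plan=[
    [[0.003, 0, 0], 0],
    [[0.006, 0, 0], 0],
    [[0.009, 0, 0], 0],
    [[0.012, 0.001, 0], 0],
    [[0.012, 0.001, 0], 0],
    [[0.012, 0.001, 0], 0],
  ],
)

```text
t: 19.88
tool_pos: [494.2, 78.6, 104.1]
orientation: [0.687, 0.727, -0.0, -0.0]
ft_force: [-3.3, 0.7, 0.5]
grip_width: 0.003
gripper_force: 1.3
```

Emit:
play_rows(
  plan=[
    [[0.003, 0, 0], 0],
    [[0.006, 0, 0], 0],
    [[0.006, 0, 0], 0],
    [[0.006, 0, 0], 0],
  ],
)

```text
t: 20.38
tool_pos: [494.9, 78.7, 104.0]
orientation: [0.687, 0.727, -0.001, -0.001]
ft_force: [-5.3, -0.1, 4.0]
grip_width: 0.002
gripper_force: 3.5
```

Emit:
play_rows(
  plan=[
    [[0.003, 0, 0], 0],
    [[0.006, 0, 0], 0],
    [[0.01, 0.001, 0], 0],
    [[0.01, 0.001, 0], 0],
    [[0.01, 0.001, 0], 0],
  ],
)

```text
t: 21.0
tool_pos: [495.3, 78.8, 103.9]
orientation: [0.686, 0.727, -0.004, -0.002]
ft_force: [-13.2, -1.2, 11.1]
grip_width: 0.006
gripper_force: 7.8
```

The force has risen to 13 N with almost no further travel, so the slide is at its stop. I back off, rise and check.

Emit:
play_rows(
  plan=[
    [[-0.02, -0.001, 0], 0],
    [[-0.08, -0.005, 0], 0],
    [[-0.08, -0.005, 0.05], 0],
    [[-0.08, -0.005, 0.22], 0],
    [[-0.08, -0.005, 0.4], 0],
    [[-0.08, -0.005, 0.6], 0],
    [[-0.08, -0.005, 0.62], 0],
    [[-0.08, -0.005, 0.62], 0],
  ],
)

```text
t: 22.0
tool_pos: [476.0, 77.4, 291.2]
orientation: [0.687, 0.727, 0.001, 0.001]
ft_force: [-0.4, -0.0, 0.0]
grip_width: 0.004
gripper_force: 0.0
```

```bash
python3 tab.py; python3 - <<'E'
from h import *
w=np.load("t_wrist.npz"); p,d,K,V=[w[k] for k in"pdKV"]; cv2.imwrite("pics/final.png",p[...,::-1]); W=cloud(d,K,V)
P=W.reshape(-1,3); m=(P[:,2]>62)&(P[:,2]<68)&(np.hypot(P[:,0]-613,P[:,1]-86)<15); print("peg",m.sum(),np.median(P[m],0).round(1), proj([575.5,83.1,28],K,V).round())
for cam in("side",):
    w=np.load("t_side.npz"); P=cloud(w["d"],w["K"],w["V"])
    for n,(u,v) in dict(flask=(315,180),reagent=(237,320),beaker=(393,207),peg=(255,222)).items():
        q=P[v-4:v+5,u-4:u+5].reshape(-1,3); q=q[q[:,2]>15]; print(n,np.nanmedian(q,0).round(1) if len(q) else "-")
E
```

```text
22.0 [476.   77.4 291.2] [0.687 0.727 0.001 0.001] [ 0.55  0.27 -0.94  1.94  0.26  1.05 -0.44]
wrist 673 [array([-69.1, -65.4, -61.4]), array([-22.7,   1.4,  24. ])]
side 125 [array([-69.6, -66.2, -62. ]), array([-23.3,   1.5,  24.4])]
peg 196 [613.5  85.3  65. ] [428. 207.]
flask [598.7 -95.5  27. ]
reagent [506.8 274.1  94.4]
beaker [424.9 -77.5  44.9]
peg [611.7  86.9  63.2]
```

View pics/final.png

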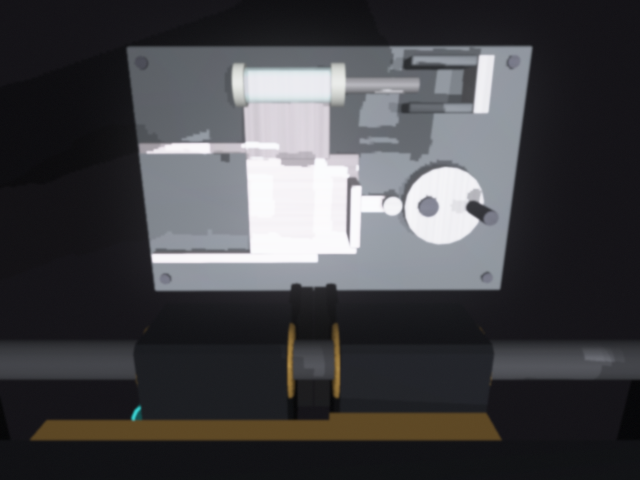

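The picture shows the roller (392,206) against the cam's low side beside the screw (428,207), the peg (490,216) pointing away, and the nozzle in the fork. The tab moved from -110.9 to -69.3 mm, which is the full 50 mm position, and the glassware has not moved.

```bash
python3 -c "
from rig import robot
print(robot.sign_off())"
```

```text
the job is handed in; nothing more can be done
None
```

The cam is at its low point (within about 1° of square), the slide was then pushed fully home against its front stop, the flask, jar and beaker are unmoved, and the job was handed in at about 22 s with the arm clear of everything.

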